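# Screw the cap onto the clamped flask

### The job

Close the flask that is clamped to the carving bench: set its big dark cap upright on the mouth and let go of it, then take it again by its bar and screw it clockwise fully home (turning it backward first, you feel it drop at the thread start). Do not force it or drag it askew, let go at the end, and leave the two white bottles, the green stone slab and the mug where they are.

Things in the scene. Friction and masses are not known exactly. Their poses are not given: they have to be found in the camera images.
- flask: Squat grey wide-mouth flask, 100 mm diameter, with a steel neck on top (from 110 to 150 mm height); fixed upright in a low wooden cradle, 130 x 130 x 44 mm, and cannot move or turn. Origin: centre of the cradle's underside, on the bench; z up.
- mouth (a point): Centre of the neck's rim, 150 mm above the bench. The neck is 50 mm in diameter, tapering to 43 mm over its top 7 mm; nothing goes inside it. A right-handed three-start thread, 66 mm across, runs round it, the same every third of a turn. The angle at which it starts differs each time and does not follow the flask's yaw.
- ridge_level (a point): Neck axis at the thread's ridge tops, 9 mm below the rim. Clockwise from above, each third of a turn has: an entry open upward, 40 degrees wide, its floor 20 mm below the rim; a groove of 70 degrees falling 8 mm under a level-topped ridge; a 10 degree stop block that ends the groove and stands 4 mm above the ridge top.
- cap: Dark plastic screw cap, 79 mm diameter, 72 mm tall, 0.12 to 0.2 kg, starting open side down on the bench. Origin: centre of the skirt's lower edge, z up. The skirt is 72 mm wide inside (3 mm clear of the thread all round) and 36 mm deep; flat top at 40 mm. Free to sink onto the thread only if not held up: fingers may drive its bar loosely, like a fork.
- bar (a point): Centre of the cap's grip bar, 56 mm above the cap's origin: a straight upright bar on the flat top, 66 mm long along the cap's x, 14 mm thick along its y, reaching from 40 to 72 mm above the origin. Turn the cap by it. If an edge of a lug hangs over an entry the released cap may lean up to 15 degrees; turning it further anticlockwise levels it.
- lugs (a point): Cap axis at its three inner lugs' undersides, 5 mm above the cap's origin. The lugs (9 mm wide, 5 mm high, reaching in to 27 mm from the axis) sit at the cap's +x and 120 degrees either side. On the ridge tops the cap's origin is about 14 mm below the rim (10 on the stop blocks). Turned anticlockwise, at most 100 degrees, the lugs fall into the entries: origin 25 mm below the rim.
- cap_top (a point): Centre of the bar's upper edge, 72 mm above the cap's origin. With the lugs on the ridges, clockwise turning jams against the stops. Dropped into the entries, it turns no further anticlockwise than the stops; clockwise 70 to 95 degrees draws it down 8 mm until the lugs meet the stops: home, cap's origin about 33 mm below the rim.
- glue_tall: White bottle, 56 mm diameter, 150 mm tall; leave alone. Origin: centre of its underside.
- glue_short: White bottle, 54 mm diameter, 110 mm tall; leave alone. Origin: centre of its underside.
- slab: Polished green stone slab, 120 x 75 x 10 mm, lying on the bench; leave alone. Origin: centre of its underside.
- mug: Steel mug, 80 mm diameter, 90 mm tall; leave alone. Origin: centre of its underside.
Mind the look-alikes: they are no part of the job. Leave any pink or turquoise look-alike of the cap alone.

How it is judged (in metres and radians):
On the way, in this order (a step that is already met when the one before it is completed fails the run):
1. the cap stands on the mouth, upright or a little crooked, not yet screwed down, with the fingers off it (horizontal distance between cap and mouth below 0.01 m and z of cap in the frame of mouth between -0.0285 and -0.006 m and angle between cap's own z axis and vertical below 0.3 rad and contact force between the fingers and cap below 0.1 N and contact force between cap and flask above 0.3 N), for 0.2 s.
2. the cap is screwed down to within 2 mm of home (horizontal distance between cap and mouth below 0.005 m and z of cap in the frame of mouth below -0.031 m and angle between cap's own z axis and vertical below 0.07 rad), for 0.2 s.
At the end, for the whole second after the job is handed in: The cap sits level (within 4 degrees) and centred on the mouth, screwed down so that its lower edge is at least 31 mm below the rim (home is about 33 mm), released and at rest (all of step 2 and contact force between the fingers and cap below 0.1 N and linear speed of cap below 0.02 m/s); the robot touches nothing.
It fails at once if the cap is forced: more than 80 N between cap and flask (contact force between cap and flask above 80 N).
It fails at once if the cap is dragged askew on the flask by more than 23 degrees (horizontal distance between cap and mouth below 0.03 m and angle between cap's own z axis and vertical above 0.4 rad).
It fails at once if a bottle, the slab or the mug is shifted by more than 30 mm (distance of any of glue_tall, glue_short, slab, mug from where it was at the start of the episode above 0.03 m).
It also fails if it takes over 72 s, if anything falls off the work surface, if the arm or the gripper's body presses on something with over 40 N, if the wrist force passes 120 N, or if a joint passes its speed limit or range.

### The arm

A 6-joint arm with a two-finger parallel gripper is mounted at the origin on the work surface. World frame = base frame: x ahead of the robot, y to its left, z up, the work surface at z = 0. Lengths are in m, angles in degrees, forces in N, time in s.
With the tool pointing down it reaches from about 0.35 to 0.875 m from the base axis. Payload 4.2 kg.
Tool frame: the origin (TCP) lies on the centre line of the jaws, within the pads' length; the fingertips stand 11 mm ahead of it and the grasp point (between the pads) lies 8 mm behind it; z points along the fingers, y is the line along which they close (so a half turn about z gives the same grasp; the last joint's range is limited). The gripper opens to 87 mm and grips with 3 to 60 N. Pads are 19 mm wide; open, the fingers measure 117 mm over their backs; the gripper's body (75 mm by 190 mm) begins 51 mm behind the grasp point.
Start: joints at [14.817, 22.042, 0.453, 0, -68.411, -14.817], TCP at [0.625, 0, 0.234] pointing down, gripper open.
Joint ranges: [-179.83, 179.83], [-69.29, 118.12], [-61.27, 80.66], [-181.25, 117.63], [-171.15, -9.14], [-177.46, 177.46]. Speed limits (degrees/s): [159.86, 159.86, 180, 180, 180, 180].

### API

Orientations are given as a 3x3 rotation matrix whose columns are the frame's x, y, z axes.
In Python, from station import r gives the robot as it stands.
- The arm moves only by the tool servo_tool, never from a script. Its argument "commands" is a list that holds one entry, the list of rows, each a list of 7 numbers: the closure, from 0 (fully open) to 1 (shut), then the shift along the tool's x, y, z in mm, then the turn, a rotation vector about the tool's x, y, z in rad. In form: [[[claw, x, y, z, ax, ay, az], ...]]. A call has exactly 5 rows; each row is the pose to reach, as a shift and turn from the pose commanded when the call began, along the tool's axes at that moment; what a row does not reach only later rows make up. A row lasts 1/10 s, in which the tool goes at most 50 mm and 8.59 degrees, less where a joint would pass 70% of its speed; a pose out of reach is approached as far as the arm can. A call with a gripper value outside its range is refused whole. The fingers move at their own pace and stop on an object; the grip force is fixed at half the most. Time passes only in rows, so rows that repeat a pose let the fingers close, or fill a call up. It gives the time, the measured TCP pose, the force, the opening and the grip force at its end, in the units of the state.
- r.sense(): the state, without advancing time (a new reading comes with each control period).
- r.capture(name): name is "scene" or "side" or "wrist"; returns a dict with "pixels" (400x640x3 uint8, red, green, blue), "camera_matrix" (3x3 intrinsics, pixels), "R" (3x3) and "t" (3): a world point X has camera coordinates R X + t. Camera axes: x right, y down, z forward; pixel columns grow to the right and rows downward; lengths in m; the calibration is good to about 2 mm. A picture is of the moment at which its call begins. There is no depth.
- r.finish_job(): hands the job in; it is judged then, once.
The state is a dict: "time_s": time; "joints": joint angles; "joint_velocities": joint speeds; "effort": joint torques, N m; "tcp_pos": TCP position; "ee_rot": TCP orientation; "wrist_force": force on the tool from outside, world axes, zero at the start; "moment": the same for the moment, N m; "gripper_width": opening from 0.0 (shut) to 1.0 (fully open); "gripper_force": force on a finger pad.
Only numpy, scipy, OpenCV 4.12 (cv2) and the standard library are available. Lean on these libraries where they do the work, as an engineer would, in place of code of your own. Each camera call takes 0.05 s, during which the arm holds its last target. There are 200 camera calls.

## Working session

There is one attempt and no reset: what is moved stays moved. The work goes in short steps, Python scripts to look and compute and a tool call to move; the robot and the scene stay as the last step left them, time stands still between calls to the robot, and variables do not carry over. Pictures are saved under pics/ and viewed, at most 10 in all, crops included, and the job is handed in when it is done.

Besides the shell and the picture viewer there is one more tool, called after "Emit:" in YAML: its name, and indented under it one key for each argument. servo_tool: Moves the arm, as the interface text tells. Its arguments: {"type":"object","properties":{"commands":{"type":"array","items":{"type":"array","items":{"type":"array","items":{"type":"number"}}}}},"required":["commands"]}

```bash
mkdir -p pics; cat > h.py <<'E'
import numpy as np, cv2
from station import r
def cap(n,save=None):
    c=r.capture(n); c={k:np.array(v) for k,v in c.items()}
    if save: cv2.imwrite('pics/'+save,cv2.cvtColor(c['pixels'].astype(np.uint8),cv2.COLOR_RGB2BGR))
    return c
def ray(c,uv):
    d=c['R'].T@np.linalg.inv(c['camera_matrix'])@np.array([uv[0],uv[1],1.]); return -c['R'].T@c['t'],d
def onz(c,uv,z):
    o,d=ray(c,uv); return o+d*(z-o[2])/d[2]
def proj(c,X):
    p=c['camera_matrix']@(c['R']@np.array(X)+c['t']); return p[:2]/p[2]
E
python3 - <<'E'
from h import *
import pickle
C={n:cap(n) for n in('scene','side','wrist')}
pickle.dump(C,open('C.pkl','wb'))
im=np.vstack([np.hstack([C['scene']['pixels'],C['side']['pixels']]),])
for n in C: print(n,-C[n]['R'].T@C[n]['t'])
cv2.imwrite('pics/scene0.png',C['scene']['pixels'][:,:,::-1]);cv2.imwrite('pics/side0.png',C['side']['pixels'][:,:,::-1])
s=r.sense();print(s)
E
```

```text
scene [0.97909001 0.48101318 0.9281647 ]
side [ 0.15783853 -0.85951681  0.71903545]
wrist [ 0.62441538 -0.07513439  0.38246854]
{'time_s': 0.15, 'joints': array([ 1.48155983e+01,  2.20819285e+01,  3.99051174e-01, -1.87645696e-02,
       -6.84108599e+01, -1.48165551e+01]), 'joint_velocities': array([ 0.03328907, -0.12820724,  0.26879473,  0.09274772, -0.05170732,
       -0.02556844]), 'effort': array([ 3.86667998e-04, -3.91052306e+01,  1.87588084e+01,  4.22235444e+00,
        1.23758311e-02, -1.38926293e-04]), 'tcp_pos': array([6.24580689e-01, 8.92474227e-07, 2.32710753e-01]), 'ee_rot': array([[-1.37348629e-04, -9.99998614e-01, -1.65948403e-03],
       [-9.99999983e-01,  1.37554489e-04, -1.23937468e-04],
       [ 1.24165566e-04,  1.65946698e-03, -9.99998615e-01]]), 'wrist_force': array([ 0.2165272 , -0.20459913, -0.33596016]), 'moment': array([-0.02996812,  0.02455779, -0.01380029]), 'gripper_force': 0.0, 'gripper_width': 0.9986168524242879}
```

View pics/scene0.png

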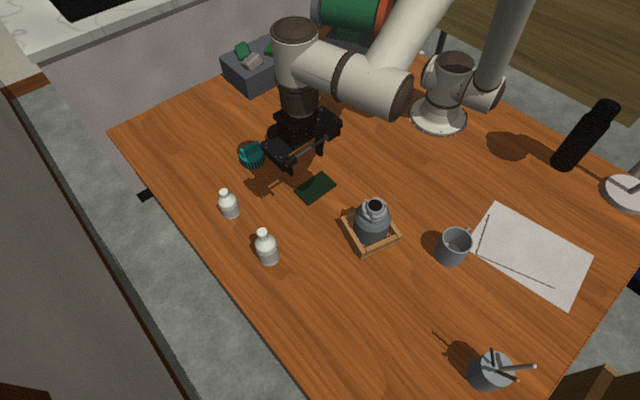

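View pics/side0.png

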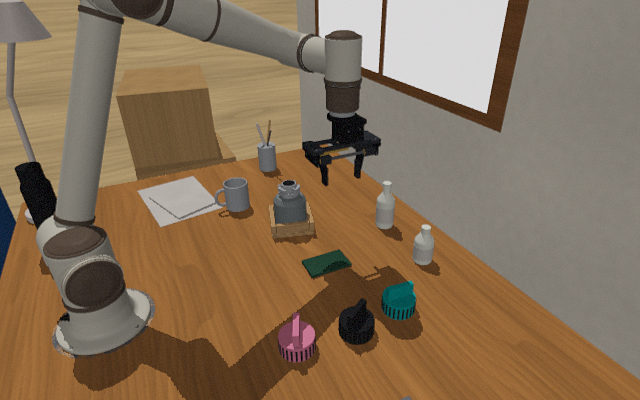

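The scene view shows the flask with its rim near (376,203), the teal cap at (251,153) and the bottles at (228,205) and (266,247). The slab is at (315,188) and the mug at (453,246).
In the side view the candidates for the cap are pink (297,340), dark/black (357,323) and turquoise (398,300). I choose the dark one at (357,323) and check it in one close crop.

```bash
python3 - <<'E'
from h import *
import pickle
C=pickle.load(open('C.pkl','rb'))
s=C['side'];a=C['scene']
print('rim side',onz(s,(289,183),.15),'rim scene',onz(a,(376,203),.15))
print('cap',onz(s,(357,323),.035),'pink',onz(s,(297,340),.035),'teal',onz(s,(398,300),.035),onz(a,(251,153),.05))
print('slab',onz(s,(327,263),.01),'glues',onz(s,(385,225),.0),onz(s,(423,260),.0),'mug',onz(s,(236,208),0))
c1=cv2.resize(s['pixels'][270:370,260:420],None,fx=4,fy=4,interpolation=cv2.INTER_CUBIC)
c2=cv2.resize(a['pixels'][180:270,330:410],None,fx=4,fy=4,interpolation=cv2.INTER_CUBIC)
im=np.zeros((600,800,3),np.uint8)
im[:400,:640]=c1; 
cv2.imwrite('pics/crop.png',im[:400,:640,::-1])
w=C['wrist'];cv2.imwrite('pics/w0.png',w['pixels'][:,:,::-1])
E
```

```text
rim side [0.54619189 0.17978297 0.15      ] rim scene [0.53565163 0.18033409 0.15      ]
cap [ 0.50582613 -0.30248089  0.035     ] pink [ 0.36931853 -0.28691396  0.035     ] teal [ 0.6277934  -0.28357303  0.035     ] [ 0.63857025 -0.26209632  0.05      ]
slab [ 0.5551017 -0.0559221  0.01     ] glues [0.81090566 0.0443569  0.        ] [ 0.80618966 -0.15400835  0.        ] mug [0.41763572 0.36360617 0.        ]
```

View pics/crop.png

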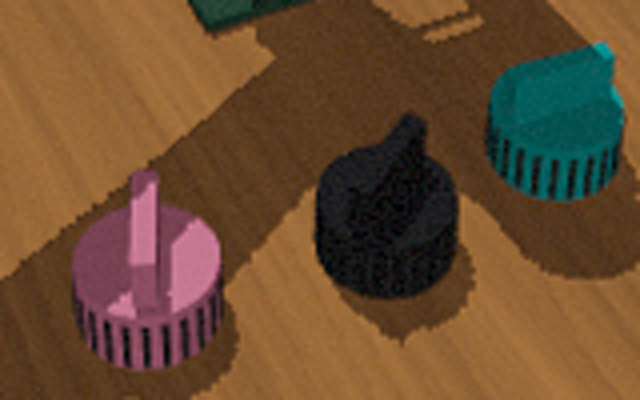

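View pics/w0.png

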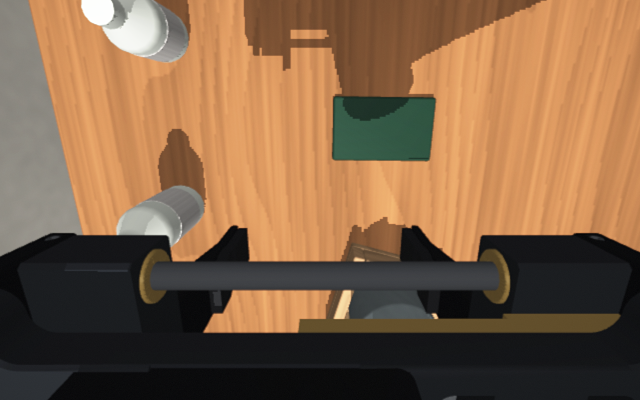

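The crop confirms the dark cap sits between the pink and turquoise ones, with its bar pointing up-right; the real cap is around (357,323) in the full image. The wrist view shows the slab at (385,128) and the flask at (385,300), so image-up is tool +x. I'll go above the cap.

Emit:
servo_tool:
  commands:
    - [[0,45,26,-4,0,0,0],[0,90,52,-8,0,0,0],[0,135,78,-12,0,0,0],[0,180,104,-16,0,0,0],[0,210,120,-20,0,0,0]]

```text
time_s: 0.65
tcp_pos: [0.5031, -0.2115, 0.2535]
ee_rot: [[-0.0, -1.0, -0.001], [-1.0, 0.0, 0.0], [-0.0, 0.001, -1.0]]
wrist_force: [1.2, 0.2, 0.3]
gripper_width: 0.999
gripper_force: 0.0
```

Emit:
servo_tool:
  commands:
    - [[0,0,0,0,0,0,0],[0,0,0,0,0,0,0],[0,0,0,0,0,0,0],[0,0,0,0,0,0,0],[0,0,0,0,0,0,0]]

```text
time_s: 1.15
tcp_pos: [0.5055, -0.2091, 0.2532]
ee_rot: [[0.002, -1.0, -0.001], [-1.0, -0.002, 0.0], [-0.0, 0.001, -1.0]]
wrist_force: [0.3, -0.0, 0.4]
gripper_width: 0.996
gripper_force: 0.0
```

```bash
python3 - <<'E'
from h import *
import pickle
s=r.sense();print(s['tcp_pos'],s['ee_rot'].round(3).tolist(),s['joints'].round(1))
C={n:cap(n) for n in('scene','side','wrist')}
pickle.dump(C,open('C1.pkl','wb'))
w=C['wrist']; print(proj(w,[.506,-.3,.05]),proj(w,s['tcp_pos']))
im=np.vstack([w['pixels'],])
p=C['scene']['pixels'][170:270,320:420]
p=cv2.resize(p,(200,200)); q=cv2.resize(C['side']['pixels'][160:260,240:340],(200,200))
im=np.vstack([w['pixels'],np.zeros((200,640,3),np.uint8)]);im[400:,:200]=p;im[400:,200:400]=q
cv2.imwrite('pics/w1.png',im[:,:,::-1])
E
```

```text
[ 0.50546213 -0.20906006  0.25321152] [[0.002, -1.0, -0.001], [-1.0, -0.002, 0.0], [-0.0, 0.001, -1.0]] [ -5.5  13.7  -8.8  -0.  -67.6   5.6]
[323.37031463  90.52200228] [323.41305317 252.47099451]
```

View pics/w1.png

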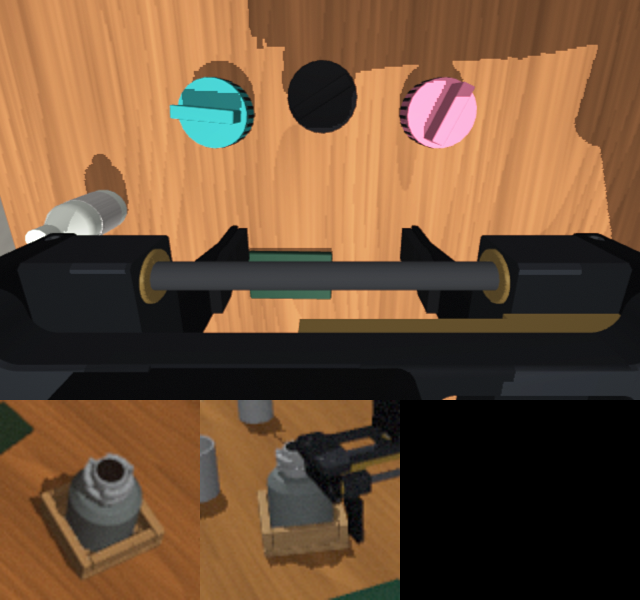

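The wrist view shows the dark cap at (322,96), turquoise at (212,112) and pink at (440,112). The bar is too dark to see, so I'll stretch the contrast.

```bash
python3 - <<'E'
from h import *
import pickle
C=pickle.load(open('C1.pkl','rb'));w=C['wrist']
p=w['pixels']; g=p.max(2)[40:150,270:380]
m=(g<45).astype(np.uint8)
cs,_=cv2.findContours(m,cv2.RETR_EXTERNAL,cv2.CHAIN_APPROX_NONE)
c=max([k for k in cs if len(k)>20],key=lambda k:cv2.contourArea(k) if abs(k.mean((0,1))-[52,56]).max()<15 else 0); 
print(cv2.boundingRect(c))
e=cv2.fitEllipse(c);print(e); u=np.array(e[0])+[270,40]; print(onz(w,u,.035),onz(w,u,.04))
a=C['side']; s2=pickle.load(open('C.pkl','rb'))['side']['pixels'][290:350,330:385]
f=lambda x,k:cv2.resize(np.clip(x.astype(float)*4,0,255).astype(np.uint8),None,fx=k,fy=k,interpolation=cv2.INTER_CUBIC)
im=np.zeros((440,800,3),np.uint8);A=f(p[40:150,270:380],4);B=f(s2,6);im[:440,:440]=A;im[:B.shape[0],450:450+B.shape[1]]=B
cv2.imwrite('pics/d1.png',im[:,:,::-1])
E
```

```text
(18, 20, 68, 72)
((51.62777328491211, 55.757381439208984), (66.97862243652344, 70.66448974609375), 178.89132690429688)
[ 0.50801047 -0.29502021  0.035     ] [ 0.50797187 -0.29487649  0.04      ]
```

View pics/d1.png

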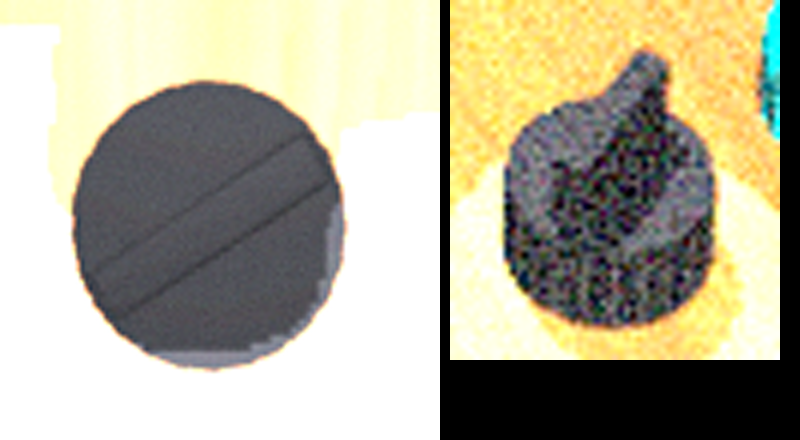

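The bar's top is clear in the stretched crop: centre about (323,97) full-image, running up-right at 32°, which is world angle +32°. The cap centre is about (0.507, -0.295). I'll turn the tool 58°, go over the cap and come down.

Emit:
servo_tool:
  commands:
    - [[0,18,0,0,0,0,0.14],[0,36,-1,20,0,0,0.28],[0,54,-1,40,0,0,0.42],[0,72,-1,60,0,0,0.56],[0,86,-1,80,0,0,0.7]]

```text
time_s: 1.8
tcp_pos: [0.5062, -0.2966, 0.1727]
ee_rot: [[-0.649, -0.761, 0.0], [-0.761, 0.649, -0.0], [-0.0, -0.0, -1.0]]
wrist_force: [0.1, -0.4, -0.1]
gripper_width: 0.999
gripper_force: 0.0
```

Emit:
servo_tool:
  commands:
    - [[0,0,0,10,0,0,0.14],[0,0,0,30,0,0,0.28],[0,0,0,50,0,0,0.312],[0,0,0,60,0,0,0.312],[0,0,0,60,0,0,0.312]]

```text
time_s: 2.3
tcp_pos: [0.5052, -0.2955, 0.112]
ee_rot: [[-0.847, -0.531, -0.003], [-0.531, 0.847, 0.001], [0.002, 0.003, -1.0]]
wrist_force: [0.3, -1.0, -0.5]
gripper_width: 1.002
gripper_force: 0.0
```

```bash
python3 - <<'E'
from h import *
s=r.sense();print(s['tcp_pos'],s['ee_rot'].round(3).tolist(),s['joints'].round(1))
w=cap('wrist');a=cap('side')
print(proj(w,[.507,-.295,.072]))
f=lambda x:np.clip(x.astype(float)*3,0,255).astype(np.uint8)
q=proj(a,[.507,-.295,.072]).astype(int)
im=np.hstack([cv2.resize(f(w['pixels'][150:400]),(560,219)),cv2.resize(f(a['pixels'][q[1]-55:q[1]+55,q[0]-55:q[0]+55]),(219,219))])
cv2.imwrite('pics/w2.png',im[:,:,::-1])
E
```

```text
[ 0.5052132  -0.29554346  0.11200594] [[-0.847, -0.531, -0.003], [-0.531, 0.847, 0.001], [0.002, 0.003, -1.0]] [-14.5  24.8 -14.3  -0.  -51.1 -43.4]
[322.48111009 227.79369454]
```

View pics/w2.png

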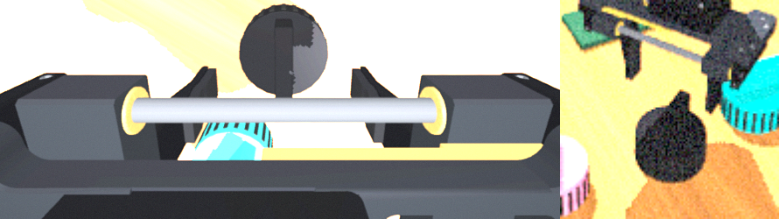

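The bar stands vertical in the view at about column 324, length centre about row 228 as predicted (1 mm off). The jaws straddle it, and turquoise is clear. I'll go down and close.

Emit:
servo_tool:
  commands:
    - [[0,0,1,20,0,0,0],[0,0,1,40,0,0,0],[0,0,1,55,0,0,0],[0,0,1,55,0,0,0],[1,0,1,55,0,0,0]]

```text
time_s: 2.9
tcp_pos: [0.5064, -0.2954, 0.0598]
ee_rot: [[-0.847, -0.531, 0.002], [-0.531, 0.847, -0.001], [-0.001, -0.002, -1.0]]
wrist_force: [0.3, 0.1, 0.2]
gripper_width: 0.966
gripper_force: 0.0
```

Emit:
servo_tool:
  commands:
    - [[1,0,0,0,0,0,0],[1,0,0,0,0,0,0],[1,0,0,0,0,0,0],[1,0,0,0,0,0,0],[1,0,0,0,0,0,0]]

```text
time_s: 3.4
tcp_pos: [0.5055, -0.2952, 0.0588]
ee_rot: [[-0.848, -0.53, 0.0], [-0.53, 0.848, -0.0], [-0.0, -0.0, -1.0]]
wrist_force: [0.6, 0.1, -0.0]
gripper_width: 0.539
gripper_force: 0.0
```

Emit:
servo_tool:
  commands:
    - [[1,0,0,0,0,0,0],[1,0,0,0,0,0,0],[1,0,0,-10,0,0,0],[1,0,0,-30,0,0,0],[1,0,0,-60,0,0,0]]

```text
time_s: 3.9
tcp_pos: [0.5044, -0.2948, 0.1183]
ee_rot: [[-0.848, -0.53, -0.004], [-0.53, 0.848, 0.001], [0.002, 0.003, -1.0]]
wrist_force: [0.5, -0.6, 0.1]
gripper_width: 0.084
gripper_force: 0.0
```

The fingers are slow and I lifted before they had closed. I'll reopen, check the cap hasn't moved, and redo it.

Emit:
servo_tool:
  commands:
    - [[0.3,0,0,0,0,0,0],[0.3,0,0,0,0,0,0],[0.3,0,0,0,0,0,0],[0.3,0,0,0,0,0,0],[0.3,0,0,0,0,0,0]]

```text
time_s: 4.4
tcp_pos: [0.505, -0.295, 0.1177]
ee_rot: [[-0.848, -0.53, -0.002], [-0.53, 0.848, 0.0], [0.001, 0.001, -1.0]]
wrist_force: [0.3, 0.1, 0.2]
gripper_width: 0.45
gripper_force: 0.0
```

Emit:
servo_tool:
  commands:
    - [[0.3,0,0,0,0,0,0],[0.3,0,0,0,0,0,0],[0.3,0,0,0,0,0,0],[0.3,0,0,0,0,0,0],[0.3,0,0,0,0,0,0]]

```text
time_s: 4.9
tcp_pos: [0.5054, -0.2951, 0.1186]
ee_rot: [[-0.848, -0.53, -0.0], [-0.53, 0.848, 0.0], [0.0, 0.0, -1.0]]
wrist_force: [0.9, 0.4, -0.2]
gripper_width: 0.693
gripper_force: 0.0
```

```bash
python3 - <<'E'
from h import *
s=r.sense();print(s['tcp_pos'],s['gripper_width'])
w=cap('wrist');f=lambda x:np.clip(x.astype(float)*3,0,255).astype(np.uint8)
cv2.imwrite('pics/w3.png',f(w['pixels'][130:330,200:450])[:,:,::-1])
E
```

```text
[ 0.50544999 -0.29512703  0.11855619] 0.6927909419567904
```

View pics/w3.png

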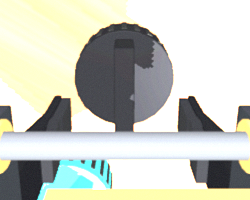

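The cap is undisturbed, with the bar centred between the fingers at (124,85 in the crop, about (324,215) full). I'll go down, close and wait.

Emit:
servo_tool:
  commands:
    - [[0.3,0,0,20,0,0,0],[0.3,0,0,45,0,0,0],[0.3,0,0,61,0,0,0],[0.3,0,0,61,0,0,0],[1,0,0,61,0,0,0]]

```text
time_s: 5.45
tcp_pos: [0.5058, -0.2953, 0.0578]
ee_rot: [[-0.848, -0.531, 0.0], [-0.531, 0.848, -0.0], [0.0, -0.0, -1.0]]
wrist_force: [-0.1, 0.2, 0.6]
gripper_width: 0.664
gripper_force: 0.0
```

Emit:
servo_tool:
  commands:
    - [[1,0,0,0,0,0,0],[1,0,0,0,0,0,0],[1,0,0,0,0,0,0],[1,0,0,0,0,0,0],[1,0,0,0,0,0,0]]

```text
time_s: 5.95
tcp_pos: [0.5055, -0.2952, 0.0578]
ee_rot: [[-0.848, -0.53, 0.0], [-0.53, 0.848, -0.0], [-0.0, -0.0, -1.0]]
wrist_force: [0.8, 0.1, -0.1]
gripper_width: 0.236
gripper_force: 0.0
```

Emit:
servo_tool:
  commands:
    - [[1,0,0,0,0,0,0],[1,0,0,0,0,0,0],[1,0,0,0,0,0,0],[1,0,0,0,0,0,0],[1,0,0,0,0,0,0]]

```text
time_s: 6.45
tcp_pos: [0.5056, -0.2952, 0.0576]
ee_rot: [[-0.848, -0.53, 0.0], [-0.53, 0.848, -0.0], [-0.0, -0.0, -1.0]]
wrist_force: [0.2, 0.2, 1.0]
gripper_width: 0.158
gripper_force: 30.0
```

Gripped: 13.8 mm opening, 30 N. I'll lift it and carry it past the flask so the wrist camera sees the mouth.

Emit:
servo_tool:
  commands:
    - [[1,0,0,-40,0,0,0],[1,0,0,-85,0,0,0],[1,0,0,-130,0,0,0],[1,0,0,-175,0,0,0],[1,0,0,-220,0,0,0]]

```text
time_s: 6.95
tcp_pos: [0.5046, -0.2946, 0.2786]
ee_rot: [[-0.848, -0.53, -0.001], [-0.53, 0.848, 0.001], [0.001, 0.002, -1.0]]
wrist_force: [1.8, -1.0, -2.1]
gripper_width: 0.159
gripper_force: 30.0
```

Emit:
servo_tool:
  commands:
    - [[1,-24,23,-5,0,0,0],[1,-50,49,-10,0,0,0],[1,-77,75,-15,0,0,0],[1,-104,102,-20,0,0,0],[1,-131,128,-20,0,0,0]]

```text
time_s: 7.45
tcp_pos: [0.5485, -0.1155, 0.2976]
ee_rot: [[-0.848, -0.53, -0.0], [-0.53, 0.848, 0.0], [-0.0, 0.001, -1.0]]
wrist_force: [0.7, -0.1, -1.4]
gripper_width: 0.155
gripper_force: 30.0
```

Emit:
servo_tool:
  commands:
    - [[1,-26,26,0,0,0,0],[1,-52,52,0,0,0,0],[1,-78,77,0,0,0,0],[1,-105,102,0,0,0,0],[1,-131,128,0,0,0,0]]

```text
time_s: 7.95
tcp_pos: [0.5914, 0.0624, 0.2966]
ee_rot: [[-0.848, -0.53, -0.002], [-0.53, 0.848, 0.0], [0.002, 0.001, -1.0]]
wrist_force: [-0.4, -1.0, -2.3]
gripper_width: 0.158
gripper_force: 30.0
```

Emit:
servo_tool:
  commands:
    - [[1,-26,26,0,0,0,0],[1,-52,52,0,0,0,0],[1,-78,77,0,0,0,0],[1,-105,102,0,0,0,0],[1,-131,128,0,0,0,0]]

```text
time_s: 8.45
tcp_pos: [0.6347, 0.2402, 0.2963]
ee_rot: [[-0.848, -0.53, -0.002], [-0.53, 0.848, -0.001], [0.002, 0.001, -1.0]]
wrist_force: [0.5, 0.7, -2.0]
gripper_width: 0.159
gripper_force: 30.0
```

Emit:
servo_tool:
  commands:
    - [[1,0,0,0,0,0,0],[1,0,0,0,0,0,0],[1,0,0,0,0,0,0],[1,0,0,0,0,0,0],[1,0,0,0,0,0,0]]

```text
time_s: 8.95
tcp_pos: [0.635, 0.2377, 0.298]
ee_rot: [[-0.849, -0.529, 0.0], [-0.529, 0.849, 0.0], [-0.0, 0.0, -1.0]]
wrist_force: [-0.1, 0.3, -2.0]
gripper_width: 0.161
gripper_force: 30.0
```

```bash
python3 - <<'E'
from h import *
import pickle
s=r.sense();print(s['tcp_pos'],s['ee_rot'].round(3).tolist(),s['joints'].round(1),s['gripper_width'],s['gripper_force'])
C={n:cap(n) for n in('scene','side','wrist')}
pickle.dump(C,open('C2.pkl','wb'))
w=C['wrist'];im=np.zeros((600,800,3),np.uint8);im[:400,:640]=w['pixels']
for i,n in enumerate(('scene','side')):
    q=proj(C[n],[.54,.18,.16]).astype(int);print(n,q)
    im[400:,i*200:i*200+200]=cv2.resize(C[n]['pixels'][q[1]-33:q[1]+33,q[0]-33:q[0]+33],(200,200))
cv2.imwrite('pics/w4.png',im[:,:,::-1])
E
```

```text
[0.63501214 0.23774907 0.29802379] [[-0.849, -0.529, 0.0], [-0.529, 0.849, 0.0], [-0.0, 0.0, -1.0]] [ 34.2  25.6  15.1  -0.  -79.5 -92.2] 0.16118063888837783 29.998484873212874
scene [375 201]
side [286 180]
```

View pics/w4.png

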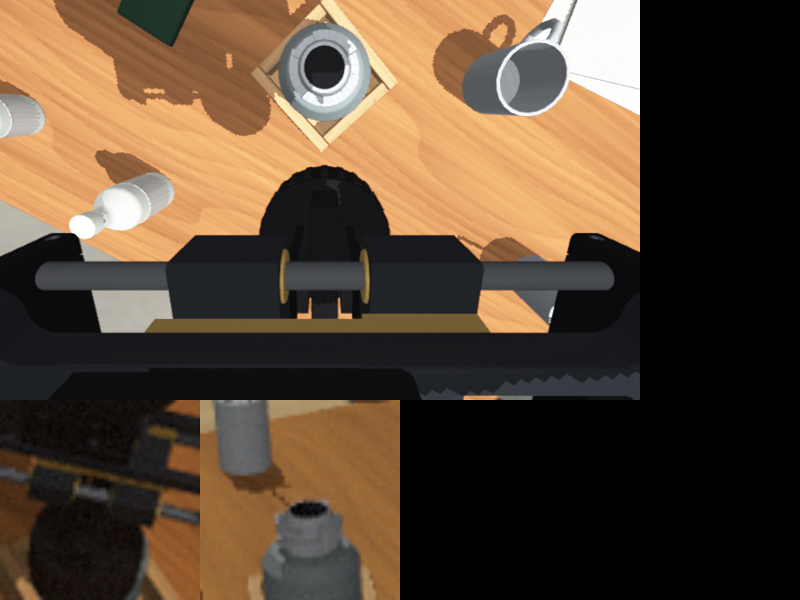

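The wrist view shows the dark mouth at (324,66), and the held cap upright with its outer edge at row 166, column 325. The mug, at (530,77), and the bottles are clear. I'll compute the mouth position and the cap's offset in the hand.

```bash
python3 - <<'E'
from h import *
import pickle
C=pickle.load(open('C2.pkl','rb'));s=r.sense();T=s['tcp_pos'];R=s['ee_rot']
def blob(n,box,th):
    x0,y0,x1,y1=box;g=C[n]['pixels'].max(2)[y0:y1,x0:x1];m=(g<th).astype(np.uint8)
    k,l,st,ce=cv2.connectedComponentsWithStats(m);i=1+np.argmax(st[1:,4]);
    cs,_=cv2.findContours((l==i).astype(np.uint8),0,cv2.CHAIN_APPROX_NONE);e=cv2.fitEllipse(max(cs,key=len))
    print(n,th,st[i],e[0]+np.array([x0,y0]),e[1]);return e[0]+np.array([x0,y0])
for th in(50,70):
    u=blob('wrist',(285,30,370,110),th);P=onz(C['wrist'],u,.15)
    v=blob('side',(270,170,310,195),th);Q=onz(C['side'],v,.15)
    print(P,Q)
    # two-ray intersection
    o1,d1=ray(C['wrist'],u);o2,d2=ray(C['side'],v)
    A=np.stack([d1,-d2],1);t=np.linalg.lstsq(A,o2-o1,rcond=None)[0];print('tri',o1+d1*t[0],o2+d2*t[1])
    print('tool delta mm',R.T@(P-T)*1000)
w=C['wrist']
g=w['pixels'].max(2);print('edge rows',[(c,int(np.argmax(g[150:230,c]<45))+150) for c in(318,325,332)],'cols row225',[int(x) for x in (np.where(g[225,230:420]<45)[0]+230)[[0,-1]]])
for d in(-3,0,3):
  for h in(.0,.04):
    print(d,h,proj(w,T+R@np.array([.0395+d/1e3,0,.0576-h])))
for y in(-.0395,.0395): print(proj(w,T+R@np.array([0.0,y,.0576-.04])),proj(w,T+R@np.array([0.0,y,.0576])))
E
```

```text
wrist 50 [  20   16   39   42 1289] [323.8765831   66.54904175] (38.115509033203125, 41.19225311279297)
side 50 [13 11 12  5 46] [288.1445179  182.82777786] (4.0899271965026855, 10.942312240600586)
[0.54232417 0.1805778  0.15      ] [0.54432555 0.18200628 0.15      ]
tri [0.54242863 0.18064349 0.15109996] [0.54363629 0.18014883 0.15101481]
tool delta mm [109.27136084   0.20863174 147.87023741]
wrist 70 [  19   16   40   42 1331] [323.89963913  66.54467773] (38.92363357543945, 41.65190887451172)
side 70 [13 11 12  5 52] [288.24361992 183.00109863] (4.3055267333984375, 11.868646621704102)
[0.54231016 0.1805934  0.15      ] [0.54416612 0.18081434 0.15      ]
tri [0.5423621  0.18062602 0.15054665] [0.54386708 0.18000906 0.15044047]
tool delta mm [109.27498953   0.22928543 147.87023721]
edge rows [(318, 167), (325, 166), (332, 168)] cols row225 [261, 387]
-3 0.0 [323.57061367 165.52248017]
-3 0.04 [323.46522248 178.94648292]
0 0.0 [323.56655121 161.15198829]
0 0.04 [323.45973654 173.6584986 ]
3 0.0 [323.56245651 156.74680726]
3 0.04 [323.45419722 168.31906183]
[256.38381453 239.46317338] [268.18804115 216.09383689]
[390.66331596 239.3931346 ] [379.04114733 216.03854667]
```

The mouth is at about (0.543, 0.1805), and the cap sits about 2.7 mm toward tool -x of the TCP. I'll move over the mouth and go down part of the way.

Emit:
servo_tool:
  commands:
    - [[1,38,0,0,0,0,0],[1,76,0,0,0,0,0],[1,112,0,25,0,0,0],[1,112,0,60,0,0,0],[1,112,0,80,0,0,0]]

```text
time_s: 9.6
tcp_pos: [0.5382, 0.1782, 0.2164]
ee_rot: [[-0.848, -0.53, -0.002], [-0.53, 0.848, 0.0], [0.001, 0.001, -1.0]]
wrist_force: [-0.0, -0.6, -2.2]
gripper_width: 0.16
gripper_force: 30.0
```

Emit:
servo_tool:
  commands:
    - [[1,0,0,4,0,0,0],[1,0,0,4,0,0,0],[1,0,0,4,0,0,0],[1,0,0,4,0,0,0],[1,0,0,4,0,0,0]]

```text
time_s: 10.1
tcp_pos: [0.5407, 0.1798, 0.2146]
ee_rot: [[-0.848, -0.53, 0.002], [-0.53, 0.848, 0.001], [-0.002, -0.0, -1.0]]
wrist_force: [0.4, -0.3, -3.0]
gripper_width: 0.158
gripper_force: 30.0
```

```bash
python3 - <<'E'
from h import *
import pickle
s=r.sense();T=s['tcp_pos'];R=s['ee_rot'];print(T,s['wrist_force'],s['joints'].round(1))
C={n:cap(n) for n in('scene','side','wrist')};pickle.dump(C,open('C3.pkl','wb'))
print('cap est',T+R@np.array([-.0027,0,.0576]))
im=np.zeros((400,800,3),np.uint8);f=lambda x:np.clip(x.astype(float)*2.5,0,255).astype(np.uint8)
for i,n in enumerate(('scene','side')):
    q=proj(C[n],[.543,.1805,.16]).astype(int);print(n,q)
    im[:,i*400:i*400+400]=cv2.resize(f(C[n]['pixels'][q[1]-40:q[1]+40,q[0]-40:q[0]+40]),(400,400),interpolation=cv2.INTER_CUBIC)
# side: dark cap columns vs neck columns
S=C['side'];
q=proj(S,[.543,.1805,.18]).astype(int)
for z,nm in((.19,'cap'),(.175,'cap'),(.166,'edge'),(.145,'neck'),(.12,'neck'),(.08,'flask')):
    p=proj(S,[.543,.1805,z]);row=int(round(p[1]));print(nm,z,p.round(1),S['pixels'].max(2)[row,int(p[0])-28:int(p[0])+29].tolist())
E
```

```text
[0.54068477 0.17977222 0.21455482] [ 0.44391859 -0.29503983 -2.99023617] [ 34.7  17.5  -9.2   0.  -63.2 -92.7]
cap est [0.54307299 0.18126216 0.15696032]
scene [374 202]
side [287 180]
cap 0.19 [287.2 171.1] [149, 144, 102, 84, 90, 92, 100, 99, 99, 98, 93, 89, 89, 85, 85, 43, 12, 19, 16, 13, 26, 24, 20, 20, 22, 4, 9, 30, 27, 21, 21, 22, 23, 10, 24, 18, 12, 20, 21, 29, 27, 21, 88, 162, 157, 153, 148, 143, 145, 147, 149, 146, 141, 143, 146, 147, 148]
cap 0.175 [287.5 175.6] [152, 152, 152, 151, 152, 148, 105, 105, 104, 105, 78, 82, 72, 78, 84, 83, 12, 18, 11, 18, 27, 25, 19, 14, 28, 13, 30, 11, 18, 19, 29, 19, 20, 16, 26, 20, 20, 18, 31, 8, 12, 23, 72, 160, 156, 155, 152, 151, 153, 154, 157, 146, 146, 138, 144, 148, 143]
edge 0.166 [287.6 178.4] [148, 153, 152, 146, 150, 148, 150, 147, 143, 143, 149, 152, 148, 141, 142, 143, 23, 19, 22, 17, 21, 14, 10, 20, 17, 21, 18, 28, 16, 25, 23, 28, 24, 17, 27, 19, 17, 24, 20, 21, 30, 19, 71, 160, 155, 156, 155, 154, 151, 150, 154, 153, 153, 151, 145, 144, 145]
neck 0.145 [288.  184.6] [153, 156, 155, 152, 155, 153, 148, 149, 149, 150, 147, 150, 149, 146, 146, 145, 146, 122, 68, 39, 38, 19, 5, 24, 22, 18, 25, 11, 23, 14, 10, 20, 14, 26, 36, 30, 51, 75, 94, 101, 145, 146, 146, 143, 143, 146, 148, 151, 150, 153, 155, 149, 149, 151, 157, 156, 151]
neck 0.12 [288.4 191.9] [157, 157, 156, 151, 148, 149, 148, 146, 148, 151, 149, 145, 144, 147, 143, 148, 150, 148, 132, 125, 88, 86, 92, 96, 101, 103, 104, 102, 104, 106, 103, 100, 92, 94, 100, 95, 94, 96, 93, 92, 123, 133, 148, 150, 151, 151, 148, 144, 140, 142, 148, 153, 153, 147, 143, 147, 152]
flask 0.08 [289.1 203.3] [152, 149, 152, 148, 148, 149, 154, 148, 148, 148, 147, 148, 127, 74, 98, 97, 97, 99, 94, 77, 78, 83, 82, 81, 81, 83, 86, 84, 85, 85, 86, 81, 79, 83, 81, 77, 79, 75, 73, 74, 75, 73, 69, 60, 81, 154, 171, 169, 152, 154, 156, 157, 154, 156, 150, 149, 148]
```

In the side view the cap and flask axes agree within about 1 mm. I'll lower slowly, watching the force.

Emit:
servo_tool:
  commands:
    - [[1,0,0,3,0,0,0],[1,0,0,6,0,0,0],[1,0,0,9,0,0,0],[1,0,0,12,0,0,0],[1,0,0,14,0,0,0]]

```text
time_s: 10.75
tcp_pos: [0.54, 0.1794, 0.199]
ee_rot: [[-0.848, -0.53, -0.001], [-0.53, 0.848, -0.0], [0.001, 0.0, -1.0]]
wrist_force: [-0.2, -0.4, -2.0]
gripper_width: 0.16
gripper_force: 30.0
```

Emit:
servo_tool:
  commands:
    - [[1,0,0,0,0,0,0],[1,0,0,0,0,0,0],[1,0,0,1,0,0,0],[1,0,0,2,0,0,0],[1,0,0,2,0,0,0]]

```text
time_s: 11.25
tcp_pos: [0.54, 0.1794, 0.1974]
ee_rot: [[-0.848, -0.53, -0.0], [-0.53, 0.848, -0.0], [0.0, 0.0, -1.0]]
wrist_force: [0.4, -0.4, -1.0]
gripper_width: 0.164
gripper_force: 30.0
```

Emit:
servo_tool:
  commands:
    - [[1,0,0,0.5,0,0,0],[1,0,0,1,0,0,0],[1,0,0,1.5,0,0,0],[1,0,0,2,0,0,0],[1,0,0,2,0,0,0]]

```text
time_s: 11.75
tcp_pos: [0.5401, 0.1794, 0.1955]
ee_rot: [[-0.848, -0.53, -0.0], [-0.53, 0.848, -0.0], [0.0, 0.0, -1.0]]
wrist_force: [-0.2, 0.7, -1.9]
gripper_width: 0.157
gripper_force: 30.0
```

Emit:
servo_tool:
  commands:
    - [[1,0,0,0.5,0,0,0],[1,0,0,1,0,0,0],[1,0,0,1,0,0,0],[1,0,0,1,0,0,0],[1,0,0,1,0,0,0]]

```text
time_s: 12.25
tcp_pos: [0.5401, 0.1795, 0.1946]
ee_rot: [[-0.848, -0.53, 0.0], [-0.53, 0.848, -0.0], [-0.0, -0.0, -1.0]]
wrist_force: [-0.3, 0.2, -1.7]
gripper_width: 0.159
gripper_force: 30.0
```

The cap is 13 mm below the rim with no load. I'll let go.

Emit:
servo_tool:
  commands:
    - [[0.55,0,0,0,0,0,0],[0.55,0,0,0,0,0,0],[0.55,0,0,0,0,0,0],[0.55,0,0,0,0,0,0],[0.55,0,0,0,0,0,0]]

```text
time_s: 12.75
tcp_pos: [0.5402, 0.1795, 0.1947]
ee_rot: [[-0.848, -0.53, 0.0], [-0.53, 0.848, 0.0], [-0.0, -0.0, -1.0]]
wrist_force: [0.9, 0.2, -0.2]
gripper_width: 0.433
gripper_force: 0.0
```

Emit:
servo_tool:
  commands:
    - [[0.55,0,0,0,0,0,0],[0.55,0,0,0,0,0,0],[0.55,0,0,0,0,0,0],[0.55,0,0,0,0,0,0],[0.55,0,0,0,0,0,0]]

```text
time_s: 13.25
tcp_pos: [0.5401, 0.1794, 0.1946]
ee_rot: [[-0.848, -0.53, 0.0], [-0.53, 0.848, 0.0], [-0.0, 0.0, -1.0]]
wrist_force: [0.0, 0.1, 0.8]
gripper_width: 0.451
gripper_force: 0.0
```

```bash
cat > m.py <<'E'
from h import *
# cap height and tilt from dark columns in side view: upper/lower edges of cap skirt silhouette
def meas():
    s=r.sense();S=cap('side');g=S['pixels'].max(2)
    x0,x1,y0,y1=265,312,150,205
    m=(g[y0:y1,x0:x1]<48)
    print('t',s['time_s'],'tcp',s['tcp_pos'].round(4),'F',s['wrist_force'].round(1),'M',s['moment'].round(2),'w',round(float(s['gripper_width']),3))
    low=[(c+x0,int(np.max(np.where(m[:,c])[0]))+y0 if m[:,c].any() else -1) for c in range(8,42,3)]
    print('lower edge',low)
    print('rows',[(y,(np.where(m[y-y0])[0][[0,-1]]+x0).tolist()) for y in range(172,200,3) if m[y-y0].any()])
    return s,S
if __name__=='__main__':
    s,S=meas()
    for z in(.136,.125,.117): print(z,proj(S,[.543,.1805-.0395,z]).round(1))
    cv2.imwrite('pics/m.png',S['pixels'])
E
python3 m.py
```

```text
t 13.25 tcp [0.5401 0.1794 0.1946] F [0.  0.1 0.8] M [-0.02 -0.04  0.05] w 0.451
lower edge [(273, -1), (276, 188), (279, 191), (282, 192), (285, 192), (288, 192), (291, 192), (294, 191), (297, 190), (300, 188), (303, 160), (306, 159)]
rows [(172, [277, 298]), (175, [275, 300]), (178, [275, 300]), (181, [275, 300]), (184, [275, 300]), (187, [276, 300]), (190, [278, 298])]
0.136 [293.2 192.8]
0.125 [293.4 196.1]
0.117 [293.5 198.5]
```

The cap is level on the ridges and released. I'll centre over the axis and close loosely as a fork, with a 17.5 mm gap.

Emit:
servo_tool:
  commands:
    - [[0.8,-3,0,2,0,0,0],[0.8,-3,0,2,0,0,0],[0.8,-3,0,2,0,0,0],[0.8,-3,0,2,0,0,0],[0.8,-3,0,2,0,0,0]]

```text
time_s: 13.8
tcp_pos: [0.5427, 0.181, 0.1926]
ee_rot: [[-0.848, -0.53, 0.0], [-0.53, 0.848, -0.0], [-0.0, -0.0, -1.0]]
wrist_force: [0.4, -1.1, -0.0]
gripper_width: 0.209
gripper_force: 0.0
```

Emit:
servo_tool:
  commands:
    - [[0.8,0,0,0,0,0,-0.08],[0.8,0,0,0,0,0,-0.16],[0.8,0,0,0,0,0,-0.24],[0.8,0,0,0,0,0,-0.32],[0.8,0,0,0,0,0,-0.4]]

```text
time_s: 14.3
tcp_pos: [0.5427, 0.181, 0.1926]
ee_rot: [[-0.572, -0.82, 0.0], [-0.82, 0.572, 0.0], [-0.0, -0.0, -1.0]]
wrist_force: [0.4, -0.4, 0.1]
gripper_width: 0.203
gripper_force: 1.6
```

```bash
python3 m.py
```

```text
t 14.3 tcp [0.5427 0.181  0.1926] F [ 0.4 -0.4  0.1] M [ 0.02 -0.04 -0.08] w 0.203
lower edge [(273, 154), (276, 188), (279, 191), (282, 192), (285, 192), (288, 192), (291, 192), (294, 191), (297, 190), (300, 188), (303, -1), (306, -1)]
rows [(172, [278, 297]), (175, [275, 300]), (178, [275, 300]), (181, [275, 300]), (184, [275, 300]), (187, [276, 300]), (190, [278, 298])]
0.136 [293.2 192.8]
0.125 [293.4 196.1]
0.117 [293.5 198.5]
```

Emit:
servo_tool:
  commands:
    - [[0.8,0,0,0,0,0,-0.06],[0.8,0,0,0,0,0,-0.12],[0.8,0,0,0,0,0,-0.18],[0.8,0,0,0,0,0,-0.24],[0.8,0,0,0,0,0,-0.3]]

```text
time_s: 14.85
tcp_pos: [0.5426, 0.181, 0.1925]
ee_rot: [[-0.306, -0.952, -0.0], [-0.952, 0.306, -0.0], [0.0, 0.0, -1.0]]
wrist_force: [1.4, -1.5, 0.0]
gripper_width: 0.202
gripper_force: 0.1
```

```bash
python3 m.py|head -3
```

```text
t 14.85 tcp [0.5426 0.181  0.1925] F [ 1.4 -1.5  0. ] M [-0.17 -0.11  0.01] w 0.202
lower edge [(273, 156), (276, 190), (279, 194), (282, 195), (285, 195), (288, 196), (291, 195), (294, 195), (297, 194), (300, 192), (303, -1), (306, -1)]
rows [(172, [282, 292]), (175, [280, 297]), (178, [276, 300]), (181, [276, 301]), (184, [276, 301]), (187, [276, 301]), (190, [276, 301]), (193, [278, 299]), (196, [287, 290])]
```

Emit:
servo_tool:
  commands:
    - [[0.8,0,0,0,0,0,-0.06],[0.8,0,0,0,0,0,-0.12],[0.8,0,0,0,0,0,-0.18],[0.8,0,0,0,0,0,-0.18],[0.8,0,0,0,0,0,-0.18]]

```text
time_s: 15.4
tcp_pos: [0.5427, 0.1811, 0.1927]
ee_rot: [[-0.134, -0.991, 0.0], [-0.991, 0.134, 0.0], [-0.0, -0.0, -1.0]]
wrist_force: [-0.9, -0.3, 0.6]
gripper_width: 0.203
gripper_force: 0.4
```

```bash
python3 m.py|head -3
```

```text
t 15.4 tcp [0.5427 0.1811 0.1927] F [-0.9 -0.3  0.6] M [ 0.01 -0.05  0.  ] w 0.203
lower edge [(273, 150), (276, 191), (279, 195), (282, 195), (285, 195), (288, 196), (291, 195), (294, 195), (297, 194), (300, 192), (303, 150), (306, -1)]
rows [(172, [282, 293]), (175, [279, 297]), (178, [276, 300]), (181, [275, 300]), (184, [276, 300]), (187, [276, 301]), (190, [276, 300]), (193, [277, 299]), (196, [286, 288])]
```

The cap dropped into the entries and is level, with its lower edge at row 195.5. I'll lower the fork and turn clockwise.

Emit:
servo_tool:
  commands:
    - [[0.8,0,0,3,0,0,0.1],[0.8,0,0,6,0,0,0.2],[0.8,0,0,8,0,0,0.3],[0.8,0,0,8,0,0,0.4],[0.8,0,0,8,0,0,0.5]]

```text
time_s: 15.95
tcp_pos: [0.5424, 0.1809, 0.1841]
ee_rot: [[-0.595, -0.803, -0.001], [-0.803, 0.595, -0.0], [0.001, 0.001, -1.0]]
wrist_force: [-0.3, 0.7, -2.0]
gripper_width: 0.198
gripper_force: 0.8
```

Emit:
servo_tool:
  commands:
    - [[0.8,0,0,0,0,0,0.08],[0.8,0,0,0,0,0,0.16],[0.8,0,0,0,0,0,0.24],[0.8,0,0,0,0,0,0.32],[0.8,0,0,0,0,0,0.4]]

```text
time_s: 16.45
tcp_pos: [0.5424, 0.1809, 0.1841]
ee_rot: [[-0.861, -0.509, -0.001], [-0.509, 0.861, -0.0], [0.001, 0.0, -1.0]]
wrist_force: [0.0, 0.4, -1.4]
gripper_width: 0.197
gripper_force: 0.5
```

Emit:
servo_tool:
  commands:
    - [[0.8,0,0,0,0,0,0.08],[0.8,0,0,0,0,0,0.16],[0.8,0,0,0,0,0,0.24],[0.8,0,0,0,0,0,0.32],[0.8,0,0,0,0,0,0.4]]

```text
time_s: 16.95
tcp_pos: [0.5424, 0.1809, 0.1842]
ee_rot: [[-0.991, -0.133, -0.001], [-0.133, 0.991, -0.0], [0.001, -0.0, -1.0]]
wrist_force: [-0.4, 0.1, -0.7]
gripper_width: 0.198
gripper_force: 0.5
```

```bash
python3 m.py|head -3
```

```text
t 16.95 tcp [0.5424 0.1809 0.1842] F [-0.4  0.1 -0.7] M [ 0.01 -0.08 -0.01] w 0.198
lower edge [(273, 153), (276, 193), (279, 196), (282, 197), (285, 197), (288, 197), (291, 196), (294, 196), (297, 195), (300, 193), (303, 163), (306, 162)]
rows [(172, [282, 296]), (175, [278, 296]), (178, [277, 299]), (181, [275, 300]), (184, [275, 300]), (187, [276, 300]), (190, [276, 300]), (193, [276, 300]), (196, [278, 296])]
```

Emit:
servo_tool:
  commands:
    - [[0.8,0,0,0,0,0,0.06],[0.8,0,0,0,0,0,0.12],[0.8,0,0,0,0,0,0.18],[0.8,0,0,0,0,0,0.24],[0.8,0,0,0,0,0,0.3]]

```text
time_s: 17.5
tcp_pos: [0.5424, 0.181, 0.1842]
ee_rot: [[-0.987, 0.163, -0.001], [0.163, 0.987, -0.0], [0.001, -0.0, -1.0]]
wrist_force: [0.6, 1.0, -0.2]
gripper_width: 0.199
gripper_force: 0.5
```

```bash
python3 m.py|head -3; python3 -c "
from h import *
print(r.sense()['joints'].round(1))"
```

```text
t 17.5 tcp [0.5424 0.181  0.1842] F [ 0.6  1.  -0.2] M [-0.05 -0.14 -0.01] w 0.199
lower edge [(273, 152), (276, 193), (279, 196), (282, 197), (285, 198), (288, 198), (291, 198), (294, 197), (297, 196), (300, 194), (303, 163), (306, 156)]
rows [(172, [278, 297]), (175, [277, 297]), (178, [277, 299]), (181, [275, 300]), (184, [275, 300]), (187, [275, 300]), (190, [276, 300]), (193, [276, 300]), (196, [278, 297])]
[  34.7   19.2  -11.3   -0.   -59.5 -134.1]
```

Emit:
servo_tool:
  commands:
    - [[0.8,0,0,0,0,0,0.04],[0.8,0,0,0,0,0,0.08],[0.8,0,0,0,0,0,0.12],[0.8,0,0,0,0,0,0.12],[0.8,0,0,0,0,0,0.12]]

```text
time_s: 18.05
tcp_pos: [0.5426, 0.181, 0.1846]
ee_rot: [[-0.961, 0.276, -0.0], [0.276, 0.961, -0.0], [0.0, -0.0, -1.0]]
wrist_force: [0.2, -0.5, -0.2]
gripper_width: 0.204
gripper_force: 0.1
```

```bash
python3 m.py|head -3
```

```text
t 18.05 tcp [0.5426 0.181  0.1846] F [ 0.2 -0.5 -0.2] M [-0.1  -0.12 -0.04] w 0.204
lower edge [(273, 150), (276, 194), (279, 197), (282, 197), (285, 198), (288, 198), (291, 198), (294, 197), (297, 196), (300, 194), (303, -1), (306, -1)]
rows [(172, [277, 297]), (175, [276, 297]), (178, [277, 299]), (181, [275, 300]), (184, [275, 300]), (187, [276, 300]), (190, [276, 300]), (193, [276, 300]), (196, [278, 297])]
```

Emit:
servo_tool:
  commands:
    - [[0.8,0,0,0,0,0,0.03],[0.8,0,0,0,0,0,0.06],[0.8,0,0,0,0,0,0.09],[0.8,0,0,0,0,0,0.12],[0.8,0,0,0,0,0,0.12]]

```text
time_s: 18.6
tcp_pos: [0.5427, 0.181, 0.1845]
ee_rot: [[-0.921, 0.39, 0.0], [0.39, 0.921, -0.0], [-0.0, -0.0, -1.0]]
wrist_force: [0.6, -0.0, -0.9]
gripper_width: 0.204
gripper_force: 12.7
```

```bash
python3 m.py|head -2
```

```text
t 18.6 tcp [0.5427 0.181  0.1845] F [ 0.6 -0.  -0.9] M [-0.11 -0.3   0.42] w 0.204
lower edge [(273, 166), (276, 193), (279, 197), (282, 198), (285, 198), (288, 198), (291, 198), (294, 197), (297, 196), (300, 194), (303, -1), (306, -1)]
```

Emit:
servo_tool:
  commands:
    - [[0.8,0,0,0,0,0,0.03],[0.8,0,0,0,0,0,0.06],[0.8,0,0,0,0,0,0.09],[0.8,0,0,0,0,0,0.09],[0.8,0,0,0,0,0,0.09]]

```text
time_s: 19.15
tcp_pos: [0.5426, 0.181, 0.1846]
ee_rot: [[-0.882, 0.471, -0.0], [0.471, 0.882, -0.0], [-0.0, -0.0, -1.0]]
wrist_force: [0.4, -0.5, -0.2]
gripper_width: 0.208
gripper_force: 37.0
```

```bash
python3 m.py|head -2
```

```text
t 19.15 tcp [0.5426 0.181  0.1846] F [ 0.4 -0.5 -0.2] M [-0.32 -0.19  1.09] w 0.208
lower edge [(273, 166), (276, 193), (279, 197), (282, 198), (285, 198), (288, 198), (291, 198), (294, 197), (297, 196), (300, 194), (303, -1), (306, -1)]
```

The turning moment has risen to 1.1 N m against the stops, so the cap is home. I'll ease back to the middle of the slack, open and lift.

Emit:
servo_tool:
  commands:
    - [[0.8,0,0,0,0,0,-0.1],[0.7,0,0,0,0,0,-0.2],[0.5,0,0,0,0,0,-0.25],[0.5,0,0,0,0,0,-0.25],[0.5,0,0,0,0,0,-0.25]]

```text
time_s: 19.7
tcp_pos: [0.5427, 0.1811, 0.1847]
ee_rot: [[-0.97, 0.242, 0.0], [0.242, 0.97, 0.001], [0.0, 0.001, -1.0]]
wrist_force: [0.5, -0.1, -0.1]
gripper_width: 0.463
gripper_force: 0.0
```

Emit:
servo_tool:
  commands:
    - [[0.5,0,0,0,0,0,0],[0.5,0,0,-10,0,0,0],[0.5,0,0,-30,0,0,0],[0.5,0,0,-60,0,0,0],[0.5,0,0,-90,0,0,0]]

```text
time_s: 20.2
tcp_pos: [0.5426, 0.1809, 0.2762]
ee_rot: [[-0.971, 0.24, 0.0], [0.24, 0.971, -0.0], [-0.0, -0.0, -1.0]]
wrist_force: [0.6, 0.2, 0.2]
gripper_width: 0.496
gripper_force: 0.0
```

Emit:
servo_tool:
  commands:
    - [[0.5,-20,0,-10,0,0,0],[0.5,-50,0,-10,0,0,0],[0.5,-80,0,-10,0,0,0],[0.5,-100,0,-10,0,0,0],[0.5,-100,0,-10,0,0,0]]

```text
time_s: 20.7
tcp_pos: [0.6415, 0.1564, 0.284]
ee_rot: [[-0.97, 0.241, -0.0], [0.241, 0.97, -0.0], [0.0, -0.0, -1.0]]
wrist_force: [-0.3, 0.7, -0.8]
gripper_width: 0.5
gripper_force: 0.0
```

```bash
python3 - <<'E'
from m import *
s,S=meas();w=cap('wrist')
f=lambda x:np.clip(x.astype(float)*2.5,0,255).astype(np.uint8)
q=proj(S,[.543,.1805,.15]).astype(int)
im=np.hstack([cv2.resize(f(S['pixels'][q[1]-40:q[1]+40,q[0]-40:q[0]+40]),(400,400),interpolation=cv2.INTER_CUBIC),cv2.resize(w['pixels'],(400,250),None) if 0 else f(w['pixels'][:400,120:520])])
cv2.imwrite('pics/end.png',im[:,:,::-1])
E
```

```text
t 20.7 tcp [0.6415 0.1564 0.284 ] F [-0.3  0.7 -0.8] M [-0.01 -0.03  0.02] w 0.5
lower edge [(273, -1), (276, 193), (279, 197), (282, 198), (285, 198), (288, 198), (291, 198), (294, 197), (297, 196), (300, 194), (303, -1), (306, -1)]
rows [(172, [278, 297]), (175, [277, 298]), (178, [277, 299]), (181, [276, 300]), (184, [275, 300]), (187, [276, 300]), (190, [276, 301]), (193, [276, 300]), (196, [277, 298])]
```

View pics/end.png

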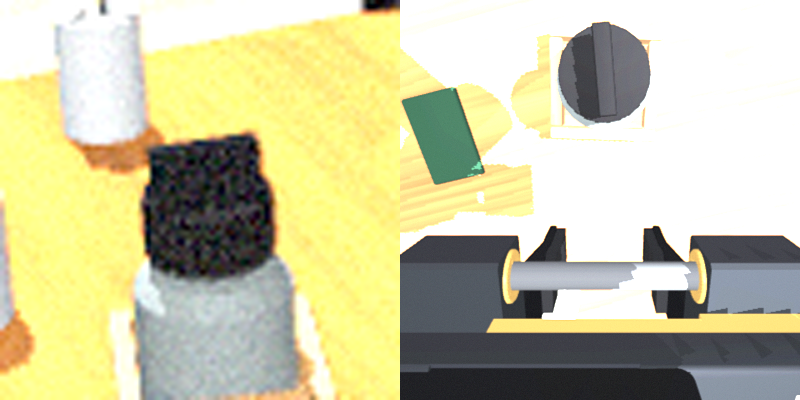

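The cap sits level and centred on the flask, with its side-view lower edge at row 198 (home). The gripper is clear of it, and the slab is in place.

```bash
python3 -c "
from station import r
print(r.finish_job())"
```

```text
the job is handed in; nothing more can be done
None
```

The flask is closed: the dark cap was set on the mouth, let go, turned back until it dropped, then screwed clockwise until it met the stops and released. The last pictures show it level and centred at about home depth, and the job is handed in at about 21 s; no verdict was shown.

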